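# Acknowledge the alarm and restart the feed pump of a bioreactor

## Robot

A 6-joint arm with a two-finger parallel gripper is mounted at the origin on the work surface. World frame = base frame: x ahead of the robot, y to its left, z up, the work surface at z = 0. Lengths are in mm, angles in rad, forces in N, time in s.
With the tool pointing down it reaches from about 250 to 775 mm from the base axis. Payload 4 kg.
Tool frame: the origin (TCP) lies midway between the tips of the shut fingers; the grasp point (between the pads) lies 19 mm behind it (ctrl.grip_depth is the distance from the TCP to the grasp point, in mm); x points along the fingers, z is the direction in which the jaws open and shut, and the axes are right-handed (so a half turn about x gives the same grasp; the last joint's range is limited). The gripper opens to 85 mm and grips with 20 to 120 N. Pads are 22 mm wide; open, the fingers measure 114 mm over their backs; the gripper's body (76 mm by 85 mm) begins 54 mm behind the grasp point. The pads swing forward as they close: fully open they stand 13 mm farther back than shut.
Start: joints at [1.007, 0.087, 1.371, -0, 1.684, -0.103], TCP at [244.577, 492.646, 231.341] pointing down, gripper open.
Joint ranges: [-3.1, 3.1], [-0.76, 2.03], [0.27, 2.55], [-1.08, 4.22], [0.17, 2.65], [-2.57, 2.57]. Speed limits (rad/s): [2.79, 2.79, 3.14, 3.14, 3.14, 3.14].

## Interface

Orientations are given as a rotation vector (axis times angle).
In Python, from rig import ctrl gives the robot as it stands.
- The arm moves only by the tool drive_tool, never from a script. Its argument "series" is a list that holds one entry, the list of rows, each a list of 7 numbers: the shift along the world's x, y, z in m, then the turn, a rotation vector about the world's x, y, z in rad, then the closure, from 0 (fully open) to 1 (shut). In form: [[[x, y, z, ax, ay, az, fingers], ...]]. A call has 1 to 10 rows; each row shifts and turns the commanded pose from where the row before left it; what a row does not reach is not made up. A row lasts 1/8 s, in which the tool goes at most 62.5 mm and 10.7 degrees, less where a joint would pass 70% of its speed; a pose out of reach is approached as far as the arm can. A call with a gripper value outside its range is refused whole. The fingers move at their own pace and stop on an object; the grip force is fixed at half the most. Time passes only in rows, so rows that do not move let the fingers close. It gives the time, the measured TCP pose, the force and the opening at its end, in the units of the state.
- ctrl.sense(): the state, without advancing time (a new reading comes with each control period).
- ctrl.capture(name): name is "scene" or "top" or "wrist"; returns the picture (420x560x3 uint8, red, green, blue); there is no depth.
- ctrl.get_calibration(name): a dict with "intrinsics" (3x3 intrinsics, pixels), "R" (3x3) and "t" (3): a world point X has camera coordinates R X + t; the wrist camera has in their place "hand_eye" (4x4, takes a point from camera to tool coordinates, whose origin is the TCP and whose axes are the tool frame's). Camera axes: x right, y down, z forward; pixel columns grow to the right and rows downward; lengths in mm; the calibration is good to about 2 mm. A picture is of the moment at which its call begins: read the wrist's pose just before it. get_calibration takes no time and is no camera call.
- ctrl.hand_in(): hands the job in, once; it reports no verdict.
The state is a dict: "clock": time; "joints": joint angles; "joint_velocities": joint speeds; "effort": joint torques, N m; "tool_pos": TCP position; "tcp_rot": TCP orientation; "ft_force": force on the tool from outside, world axes, zero at the start; "wrist_torque": the same for the moment, N m; "grip_width": opening from 0.0 (shut) to 1.0 (fully open).
Only numpy, scipy, OpenCV 4.12 (cv2) and the standard library are available. Lean on these libraries where they do the work, as an engineer would, in place of code of your own. Each camera call takes 0.05 s, during which the arm holds its last target. There are 200 camera calls.

## Task

The bioreactor's feed pump has stopped with an alarm. On the panel on top of the grey pump unit, press the square button fully down to acknowledge the alarm and let it come back up, then press the wide round button fully down to restart the pump and let that come back up too. Do not press the small round button, and do not knock over the vial standing on the unit.

Things in the scene. Friction and masses are not known exactly. Their poses are not given: they have to be found in the camera images.
- pump: The feed pump unit: a grey box with a flat aluminium top panel, 200 (x) x 280 (y) x 80 (z) mm, fixed to the bench. Origin: centre of its underside; -x is its side nearer the robot. Its three black push buttons stand in one row along its y, 78 mm from centre to centre, 35 mm off its middle towards -x, in any order.
- square_button_top (a point): The square push button: a black cap 28 x 28 mm in a square steel collar 38 x 38 x 10 mm high, on the pump unit's panel. Point: centre of the cap's top face, 22 mm above the panel (102 mm above the table) when up, 14 mm when down. Its z is up, its y runs along the row of buttons.
- square_button (a joint): The square button. Press travel in m: 0 = up, as it starts; 0.008 = fully down, on its stop. Spring-loaded: starts to move at about 1.5 N, needs 5 N on its stop, and comes back up by itself when let go.
- wide_button_top (a point): The wide round push button: a black mushroom cap 42 mm across on the same panel. Point: centre of the cap's top face, 22 mm above the panel (102 mm above the table) when up, 14 mm when down. Its z is up, its y runs along the row of buttons.
- wide_button (a joint): The wide round button. Press travel in m: 0 = up, as it starts; 0.008 = fully down, on its stop. Spring-loaded: starts to move at about 1.5 N, needs 5 N on its stop, and comes back up by itself when let go.
- small_button_top (a point): The small round push button, to be left alone: a black cap 16 mm across in a round steel collar 26 mm across, on the same panel. Point: centre of the cap's top face, 22 mm above the panel (102 mm above the table) when up, 14 mm when down. Its z is up, its y runs along the row of buttons.
- small_button (a joint): The small round button. Press travel in m: 0 = up, as it starts; 0.008 = fully down, on its stop. Spring-loaded: starts to move at about 1.5 N, needs 5 N on its stop, and comes back up by itself when let go.
- vial: A small loose glass vial with a white cap, 24 mm across and 45 mm high, standing upright near the far left corner (+x, +y) of the pump unit's panel, 90 mm or more from the nearest button. Its origin is the centre of its underside; z points up along it.
Things that resemble listed ones, but are neither listed nor needed, are in the scene too. What is meant by the vial is not orange or turquoise, and is the larger of those in its own colour.

How it is judged (in metres and radians):
On the way, in this order (a step that is already met when the one before it is completed fails the run):
1. the square button is fully down, the wide one up (value of joint square_button above 0.0065 m and value of joint wide_button below 0.002 m), for 0.1 s.
2. the square button has come back up (value of joint square_button below 0.002 m), for 0.1 s.
3. the wide round button is fully down, the square one up (value of joint wide_button above 0.0065 m and value of joint square_button below 0.002 m), for 0.1 s.
At the end, for the whole second after the job is handed in: all three buttons are up again (within 2 mm of their rest height) and the vial stands upright (within 14 degrees) and still (value of joint each of square_button, wide_button, small_button below 0.002 m and angle between vial's own z axis and vertical below 0.25 rad and linear speed of vial below 0.02 m/s); the robot touches nothing.
It fails at once if the small round button is pressed (more than 4 mm) (value of joint small_button above 0.004 m).
It fails at once if the vial is knocked over or off the pump unit (angle between vial's own z axis and vertical above 0.6 rad or height (world z) of vial below 0.06 m).
It also fails if it takes over 29 s, if anything falls off the work surface, if the arm or the gripper's body presses on something with over 40 N, if the wrist force passes 120 N, or if a joint passes its speed limit or range.

## Working session

There is one attempt and no reset: what is moved stays moved. The work goes in short steps, Python scripts to look and compute and a tool call to move; the robot and the scene stay as the last step left them, time stands still between calls to the robot, and variables do not carry over. Pictures are saved under pics/ and viewed, about 8 in all and at most 12, crops included, and the job is handed in when it is done.

Besides the shell and the picture viewer there is one more tool, called after "Call:" by a JSON object that holds its "method" and its "body". drive_tool: Moves the arm, as the interface text tells. Its arguments: {"type":"object","properties":{"series":{"type":"array","items":{"type":"array","items":{"type":"array","items":{"type":"number"}}}}},"required":["series"]}

```bash
mkdir -p pics; python3 - <<'E'
from rig import ctrl
import cv2,numpy as np
s=ctrl.sense();print({k:np.round(v,3) for k,v in s.items()})
for n in("top","scene"):
    cv2.imwrite(f"pics/{n}0.png",ctrl.capture(n)[:,:,::-1]); print(n,ctrl.get_calibration(n))
E
```

```text
{'clock': np.float64(0.0), 'joints': array([ 1.007,  0.088,  1.372,  0.   ,  1.684, -0.103]), 'joint_velocities': array([-0.001, -0.001,  0.001,  0.   , -0.   , -0.   ]), 'effort': array([-0.0000e+00, -3.5185e+01, -3.1328e+01, -0.0000e+00,  1.1000e-02,
        0.0000e+00]), 'tool_pos': array([244.304, 492.186, 230.11 ]), 'tcp_rot': array([-0.864,  1.395,  0.863]), 'ft_force': array([ 0.312, -0.083, -0.316]), 'wrist_torque': array([0.012, 0.038, 0.033]), 'grip_width': np.float64(0.999)}
top {'intrinsics': array([[498.16514046,   0.        , 283.2700475 ],
       [  0.        , 498.16514046, 213.06180074],
       [  0.        ,   0.        ,   1.        ]]), 'R': array([[ 0.02531045, -0.99865856, -0.04517136],
       [-0.98312353, -0.01667629, -0.1821813 ],
       [ 0.18118362,  0.04902012, -0.98222682]]), 't': array([ 59.0992821 , 579.9186794 , 646.67487814])}
scene {'intrinsics': array([[435.94480274,   0.        , 283.81201467],
       [  0.        , 435.94480274, 207.30219016],
       [  0.        ,   0.        ,   1.        ]]), 'R': array([[-0.87767199,  0.47876037,  0.02191779],
       [ 0.31354235,  0.60817687, -0.72925448],
       [-0.36246804, -0.63317407, -0.68389145]]), 't': array([ 475.18204888, -154.90192859,  971.30411956])}
```

View pics/top0.png

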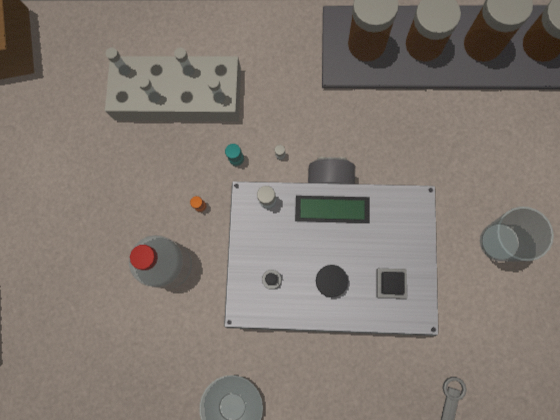

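View pics/scene0.png

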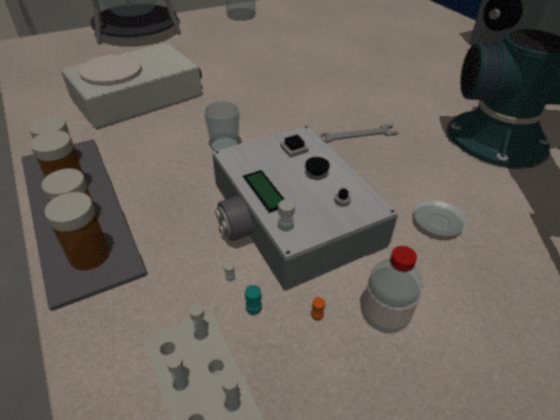

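The top view shows the row of buttons on the panel: square at (392,283), wide round at (332,281) and small round at (271,279). The vial is at (266,195), and the scene view agrees. The other small vials, at (280,152) white, (234,153) turquoise and (197,203) orange, are off the panel, so the larger white one on the panel is the one meant.

```bash
cat > h.py <<'E'
import numpy as np,cv2
from rig import ctrl
def cast(n,px,z):
    c=ctrl.get_calibration(n);R,t=c["R"],c["t"];C=-R.T@t
    d=R.T@np.linalg.inv(c["intrinsics"])@[*px,1];return C+d*(z-C[2])/d[2]
def dark(img,box,thr=60):
    x0,y0,x1,y1=box
    m=(img[y0:y1,x0:x1].max(2)<thr).astype(np.uint8)
    n,l,s,c=cv2.connectedComponentsWithStats(m)
    return [(np.round(c[i]+[x0,y0],1),s[i,2:5]) for i in range(1,n) if s[i,4]>25]
E
python3 - <<'E'
from h import *
for n,bs in(("top",[(374,262,412,302),(310,260,355,302),(258,266,286,294)]),("scene",[(278,130,310,156),(298,150,336,182),(332,184,354,206)])):
    im=cv2.imread(f"pics/{n}0.png")
    for b in bs:
        for c,s in dark(im,b): print(n,c,s,np.round(cast(n,c,100),1))
    if n=="top":
        print("corners",[np.round(cast(n,p,80),1) for p in((236,186),(430,190),(433,329),(229,322))])
        cv2.imwrite("pics/crop.png",cv2.resize(im[175:340,220:445],None,fx=3.5,fy=3.5,interpolation=2))
E
```

```text
top [392.5 282.7] [ 22  22 469] [482.6 -72.  100. ]
top [337.1 281.8] [ 28  32 386] [482.2  -1.9 100. ]
top [273.8 280.4] [ 8 10 30] [482.1  79.  100. ]
corners [array([610.6, 136.2,  80. ]), array([ 608.9, -127.3,   80. ]), array([ 425.9, -126. ,   80. ]), array([427.6, 137.6,  80. ])]
scene [293.9 142.4] [ 19  16 217] [488.3 -64.9 100. ]
scene [316.6 167.3] [ 24  22 416] [490.1  13.9 100. ]
scene [342.8 194.1] [10 11 91] [489.3  89.  100. ]
```

View pics/crop.png

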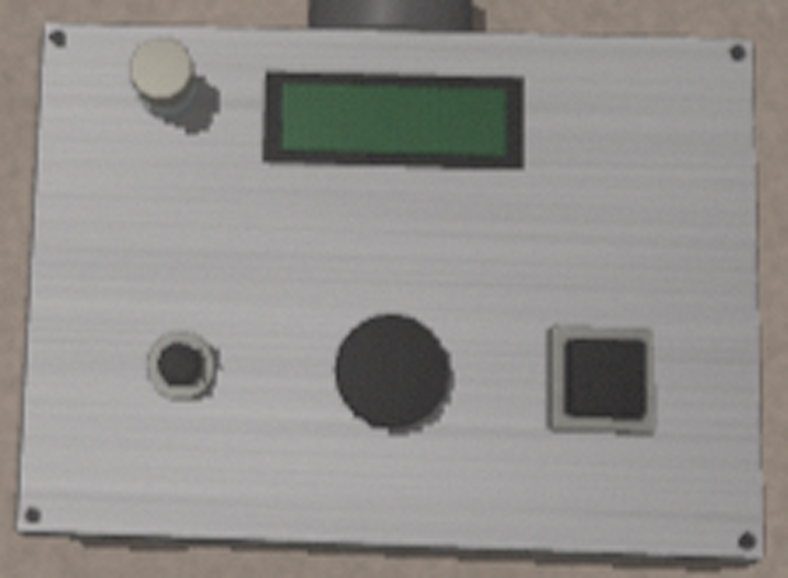

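The crop confirms it: square on the right, wide round in the middle, small round on the left, with the vial at top left. Top-view estimates are square ≈ (483,-72) and wide ≈ (483,5). The scene camera reads about 7 mm further out because its mask includes the cap sides. I'll move over the square button with the fingers shut, then check from close up.

Call:
{"method": "drive_tool", "body": {"series": [[[0.017, -0.04, 0, 0, 0, 0, 1], [0.017, -0.04, 0, 0, 0, 0, 1], [0.017, -0.04, 0, 0, 0, 0, 1], [0.017, -0.04, 0, 0, 0, 0, 1], [0.017, -0.04, 0, 0, 0, 0, 1], [0.017, -0.04, 0, 0, 0, 0, 1], [0.017, -0.04, 0, 0, 0, 0, 1], [0.017, -0.04, 0, 0, 0, 0, 1], [0.017, -0.04, 0, 0, 0, 0, 1], [0.017, -0.04, 0, 0, 0, 0, 1]]]}}

```text
clock: 1.35
tool_pos: [414.7, 91.3, 230.9]
tcp_rot: [-0.863, 1.393, 0.864]
ft_force: [1.1, -0.2, -0.3]
grip_width: -0.002
```

Call:
{"method": "drive_tool", "body": {"series": [[[0.017, -0.04, 0, 0, 0, 0, 1], [0.017, -0.04, 0, 0, 0, 0, 1], [0.017, -0.04, 0, 0, 0, 0, 1], [0.017, -0.04, 0, 0, 0, 0, 1], [0, 0, 0, 0, 0, 0, 1], [0, 0, 0, 0, 0, 0, 1]]]}}

```text
clock: 2.1
tool_pos: [482.2, -67.0, 230.8]
tcp_rot: [-0.862, 1.393, 0.865]
ft_force: [0.7, -0.2, -0.0]
grip_width: 0.003
```

```bash
python3 - <<'E'
from h import *
from scipy.spatial.transform import Rotation as Ro
s=ctrl.sense();p=s["tool_pos"];R=Ro.from_rotvec(s["tcp_rot"]).as_matrix()
print(s["clock"],p,np.round(R,2).tolist(),s["joints"],s["grip_width"])
im=ctrl.capture("wrist");cv2.imwrite("pics/w1.png",im[:,:,::-1])
c=ctrl.get_calibration("wrist");H=c["hand_eye"];K=c["intrinsics"];print(H)
for q in[(483,-72,102),(483,5.5,102),(483,83,102)]:
    v=np.linalg.inv(H)@[*(R.T@(np.array(q)-p)),1];u=K@v[:3];print(q,u[:2]/u[2],v[2])
E
```

```text
2.1 [482.1839175  -67.00392955 230.78703114] [[-0.0, -0.9, 0.44], [0.0, 0.44, 0.9], [-1.0, 0.0, 0.0]] [-2.55020161e-01 -5.31132443e-02  1.51421686e+00  6.23257836e-04
  1.68200198e+00 -1.36473269e+00] 0.0028705722277169803
[[-9.95953598e-04 -2.94558910e-01  9.55632804e-01 -1.42191034e+02]
 [-1.24915887e-03 -9.55632166e-01 -2.94560015e-01  7.40397857e+01]
 [ 9.99998724e-01 -1.48710530e-03  5.83814419e-04  4.31622529e-01]
 [ 0.00000000e+00  0.00000000e+00  0.00000000e+00  1.00000000e+00]]
(483, -72, 102) [270.44731952 205.70855607] 281.6870930023485
(483, 5.5, 102) [352.38133948 166.29346634] 271.6449058874965
(483, 83, 102) [440.60578917 123.85230939] 261.60271877264466
```

View pics/w1.png

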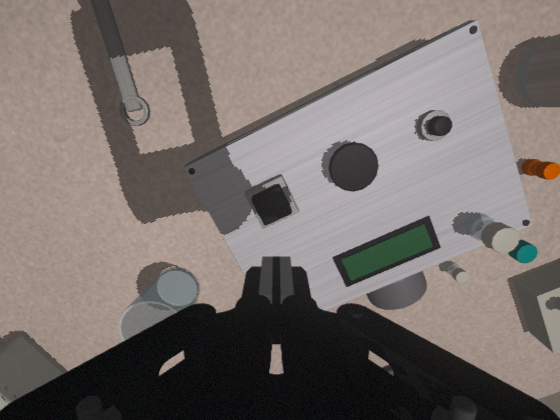

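The wrist view agrees with the predictions to within about 2 mm: square seen at (270,203) and predicted at (270,206), wide seen at (353,166) and predicted at (352,166). Descending now.

Call:
{"method": "drive_tool", "body": {"series": [[[0.001, -0.005, -0.03, 0, 0, 0, 1], [0, 0, -0.04, 0, 0, 0, 1], [0, 0, -0.035, 0, 0, 0, 1], [0, 0, -0.015, 0, 0, 0, 1], [0, 0, -0.005, 0, 0, 0, 1], [0, 0, -0.004, 0, 0, 0, 1], [0, 0, 0, 0, 0, 0, 1]]]}}

```text
clock: 3.02
tool_pos: [484.3, -72.5, 103.4]
tcp_rot: [-0.865, 1.391, 0.862]
ft_force: [-0.9, 0.4, 0.2]
grip_width: -0.004
```

Call:
{"method": "drive_tool", "body": {"series": [[[0, 0, -0.003, 0, 0, 0, 1], [0, 0, -0.003, 0, 0, 0, 1], [0, 0, 0, 0, 0, 0, 1]]]}}

```text
clock: 3.4
tool_pos: [484.6, -72.6, 97.2]
tcp_rot: [-0.865, 1.391, 0.862]
ft_force: [1.9, -0.2, 3.8]
grip_width: 0.006
```

On the button at 97.2 mm with 3.8 N. Its stop is at about 94 mm.

Call:
{"method": "drive_tool", "body": {"series": [[[0, 0, -0.002, 0, 0, 0, 1], [0, 0, -0.002, 0, 0, 0, 1], [0, 0, 0, 0, 0, 0, 1], [0, 0, 0, 0, 0, 0, 1]]]}}

```text
clock: 3.9
tool_pos: [484.6, -72.6, 94.0]
tcp_rot: [-0.865, 1.391, 0.861]
ft_force: [0.4, -0.3, 9.6]
grip_width: 0.003
```

9.6 N at 94.0 mm, so the button is on its stop. I'll hold briefly, lift, and go over the wide one.

Call:
{"method": "drive_tool", "body": {"series": [[[0, 0, -0.001, 0, 0, 0, 1], [0, 0, 0, 0, 0, 0, 1], [0, 0, 0.02, 0, 0, 0, 1], [0, 0, 0.02, 0, 0, 0, 1], [0, 0, 0, 0, 0, 0, 1], [0, 0, 0, 0, 0, 0, 1]]]}}

```text
clock: 4.65
tool_pos: [482.5, -72.1, 129.7]
tcp_rot: [-0.862, 1.395, 0.866]
ft_force: [0.4, -0.0, -0.3]
grip_width: 0.0
```

Call:
{"method": "drive_tool", "body": {"series": [[[-0.001, 0.039, 0, 0, 0, 0, 1], [0, 0.039, 0, 0, 0, 0, 1], [0, 0, 0, 0, 0, 0, 1], [0, 0, -0.015, 0, 0, 0, 1], [0, 0, -0.01, 0, 0, 0, 1], [0, 0, -0.005, 0, 0, 0, 1], [0, 0, 0, 0, 0, 0, 1]]]}}

```text
clock: 5.52
tool_pos: [482.1, 5.0, 100.8]
tcp_rot: [-0.862, 1.394, 0.863]
ft_force: [-1.5, -0.3, 2.7]
grip_width: 0.002
```

```bash
python3 - <<'E'
from h import *
a=cv2.imread("pics/scene0.png");b=ctrl.capture("scene")[:,:,::-1];cv2.imwrite("pics/scene1.png",b)
for im in(a,b): print(dark(im,(278,130,310,156)))
cv2.imwrite("pics/s1.png",cv2.resize(b[110:270,200:400],None,fx=3.5,fy=3.5))
E
```

```text
[(array([293.9, 142.4]), array([ 19,  16, 217], dtype=int32))]
[(array([295.7, 143.7]), array([ 25,  22, 329], dtype=int32))]
```

View pics/s1.png

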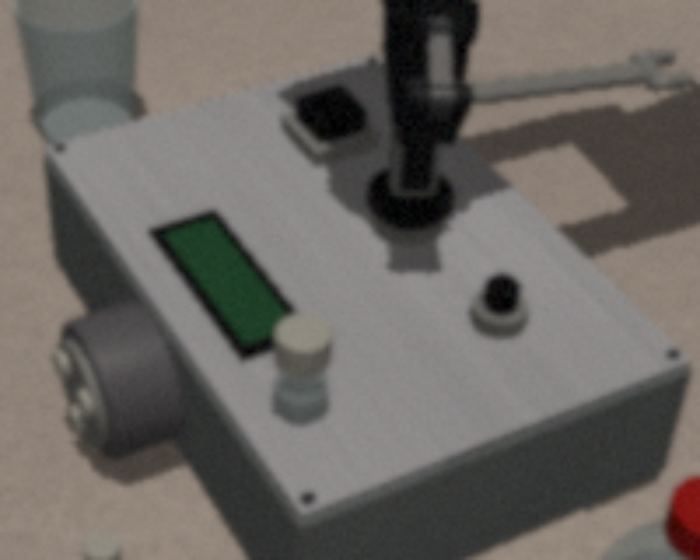

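The fingers rest centred on the wide cap at crop (410,200). The square cap at (330,112) stands clear of its collar, so it is up again, and the vial is upright. Pressing the wide button now.

Call:
{"method": "drive_tool", "body": {"series": [[[0, 0, -0.003, 0, 0, 0, 1], [0, 0, -0.003, 0, 0, 0, 1], [0, 0, -0.002, 0, 0, 0, 1], [0, 0, 0, 0, 0, 0, 1], [0, 0, 0, 0, 0, 0, 1]]]}}

```text
clock: 6.2
tool_pos: [483.2, 5.3, 94.0]
tcp_rot: [-0.865, 1.392, 0.862]
ft_force: [-0.7, -1.0, 4.4]
grip_width: -0.001
```

Call:
{"method": "drive_tool", "body": {"series": [[[0, 0, -0.0015, 0, 0, 0, 1], [0, 0, 0, 0, 0, 0, 1], [0, 0, 0, 0, 0, 0, 1]]]}}

```text
clock: 6.58
tool_pos: [483.2, 5.3, 93.9]
tcp_rot: [-0.865, 1.391, 0.862]
ft_force: [-3.8, -1.2, 11.8]
grip_width: 0.001
```

11.8 N with no further travel, so it is on its stop. Lifting clear.

Call:
{"method": "drive_tool", "body": {"series": [[[0, 0, 0.02, 0, 0, 0, 1], [0, 0, 0.03, 0, 0, 0, 1], [0, 0, 0.04, 0, 0, 0, 1], [-0.03, 0, 0.04, 0, 0, 0, 1], [-0.04, 0, 0, 0, 0, 0, 1], [-0.04, 0, 0, 0, 0, 0, 1], [0, 0, 0, 0, 0, 0, 1], [0, 0, 0, 0, 0, 0, 1]]]}}

```text
clock: 7.58
tool_pos: [373.0, 5.9, 221.5]
tcp_rot: [-0.863, 1.392, 0.864]
ft_force: [0.2, -0.3, 0.2]
grip_width: -0.003
```

```bash
python3 - <<'E'
from h import *
b=ctrl.capture("scene")[:,:,::-1]
cv2.imwrite("pics/s2.png",cv2.resize(b[110:270,200:400],None,fx=3.5,fy=3.5))
s=ctrl.sense();print(s["clock"],s["tool_pos"],s["ft_force"])
E
```

```text
7.625 [373.20381521   5.79166935 221.48498889] [0.7084776  0.27610768 0.06110787]
```

View pics/s2.png

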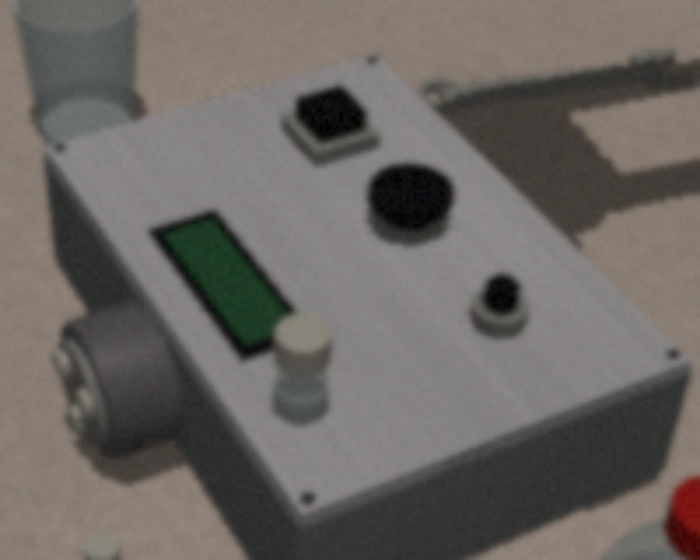

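All three buttons are up at crop (330,112), (410,195) and (500,292). The vial stands upright at (300,365), and the arm is clear.

```bash
python3 -c "
from rig import ctrl
print(ctrl.hand_in())"
```

```text
the job is handed in; nothing more can be done
None
```

I pressed the square button, let it come back up, then pressed the wide round button and let that come up too. The job is handed in; the hand-in reports no verdict.

- **Square button:** it went down to 94.0 mm with 9.6 N on it, which is its stop. The picture taken before the second press showed it back up.
- **Wide button:** it went down to 93.9 mm with 11.8 N on it and no further travel, so it was on its stop too.
- **Last check:** all three buttons looked up, the vial was upright where it started, the small button had not been touched, and the arm was clear of everything with about 0 N on the tool. The last clock reading before hand-in was 7.6 s.
- **Disagreement:** the scene camera put the buttons about 7 mm further out than the top camera, probably because it also saw the sides of the caps. The wrist camera agreed with the top view to about 2 mm, so I used the top view.

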